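Nest the diffuser cups and send the stack round the corner

ROBOT

A 6-joint arm with a two-finger parallel gripper is mounted at the origin on a cart in front of the work surface, level with it; the furniture and walls round the work are solid. World frame = base frame: x ahead of the robot, y to its left, z up, the work surface at z = 0. Lengths are in mm, angles in degrees, forces in N, time in s.
With the tool pointing down it reaches from about 300 to 850 mm from the base axis. Payload 4.2 kg.
Tool frame: the origin (TCP) lies midway between the tips of the shut fingers; the grasp point (between the pads) lies env.hold_point_z behind it (env.hold_point_z is the distance from the TCP to the grasp point, in mm); z points along the fingers, y is the line along which they close (so a half turn about z gives the same grasp; the last joint's range is limited). The gripper opens to 91 mm and grips with 3 to 60 N. Pads are 32 mm wide; open, the fingers measure 118 mm over their backs; the gripper's body (76 mm by 178 mm) begins 60 mm behind the grasp point.
Start: joints at [-76.604, 18.312, 89.639, -0, 72.044, -1.146], TCP at [144.376, -556.596, 213.976] pointing down, gripper open.
Joint ranges: [-177.97, 177.97], [-48.28, 115.42], [12.27, 149.76], [-77.06, 257.06], [2.81, 150.46], [-146.56, 146.56]. Speed limits (degrees/s): [147.25, 147.25, 180, 180, 180, 180].

INTERFACE

Orientations are given as [roll, pitch, yaw] about the fixed x, y, z axes, in that order (R = Rz(yaw) Ry(pitch) Rx(roll)).
In Python, from workcell import env, viewer, spotter gives the robot as it stands.
- The arm moves only by the tool apply_moves, never from a script. Its arguments are lists of equal length, an entry for each row: "delta_pos": the shift along the world's x, y, z normalised to -1 to 1, where 1 is 120 mm, a list of three; "rot": the turn, a rotation vector about the world's x, y, z normalised to -1 to 1, where 1 is 1.5 rad, a list of three; "hand": the opening, from 0 (shut) to 1 (fully open). A call has 1 to 10 rows; each row is the pose to reach, as a shift and turn from the pose commanded when the call began; what a row does not reach only later rows make up. A row lasts 1/12 s, in which the tool goes at most 41.7 mm and 7.16 degrees, less where a joint would pass 70% of its speed; a pose out of reach is approached as far as the arm can. A call with a number of a shift or a turn outside -1 to 1 is refused whole. A call with a gripper value outside its range is refused whole. The fingers move at their own pace and stop on an object; "newtons" is the grip in N (left out, the last holds). Time passes only in rows, so rows that repeat a pose let the fingers close. It gives the time, the measured TCP pose, the force, the opening and the grip force at its end, in the units of the state.
- env.state(): the state, without advancing time (a new reading comes with each control period).
- viewer.grab_frame(name): name is "scene" or "top"; returns a dict with "pixels" (420x560x3 uint8, red, green, blue), "camera_matrix" (3x3 intrinsics, pixels), "k1" (the pictures are not rectified: a ray, as slopes to the right and down, at radius r is drawn at 1 + k1 r^2 times it, then the intrinsics apply), "R" (3x3) and "t" (3): a world point X has camera coordinates R X + t. Camera axes: x right, y down, z forward; pixel columns grow to the right and rows downward; lengths in mm; the calibration is good to about 2 mm. A picture is of the moment at which its call begins. There is no depth.
- env.job_done(): hands the job in; it is judged then, once.
Trained networks look in a picture, given as the dict that the camera call returned (one of the last four; its "shot" number tells which), for a name from the list of things; names that differ only in an ending like _2 or _b are one class to them, and where a whole thing is asked for, a point or a joint stands for the part that bears it (a point fixed in the world has none). Each returns a list of dicts, best first, with "score" (0 to 1); they miss things now and then, are a little off and sometimes report something else, mostly with a low value. They report only what shows in the picture. A call takes as long as a camera call. They do not tell look-alikes from the thing itself.
- spotter.trace(picture, query): "mask" (420x560 bool, what is visible of it) and "box" ([centre column, centre row, width, height] in pixels, round what is visible of it).
- spotter.landmark_of(picture, query): "position" ([column, row] in pixels: a listed point, or the origin of a listed thing).
The state is a dict: "time_s": time; "qpos": joint angles; "qvel": joint speeds; "effort": joint torques, N m; "ee_pos": TCP position; "ee_rot": TCP orientation; "force": force on the tool from outside, world axes, zero at the start; "torque": the same for the moment, N m; "gripper_width": finger opening in mm; "gripper_force": force on a finger pad.
Only numpy, scipy, OpenCV 4.12 (cv2) and the standard library are available. Lean on these libraries where they do the work, as an engineer would, in place of code of your own. Each camera call takes 0.05 s, during which the arm holds its last target. There are 200 camera calls.

TASK

Nest all the white diffuser cups that are on the bench into one upright stack on the blue carrier while it waits at the loading end of its channel, then take the carrier by its orange grip and slide it along the channel, round the corner, right up to the red end stop with the stack still standing in it, and let go. The cups are thin: squeeze them with no more than 30 N, never force the carrier hard against its channel (stay under 40 N), and do not lift or tilt it out of the channel. Leave the other things on the bench where they are.

Things in the scene. Friction and masses are not known exactly. Their poses are not given: they have to be found in the camera images.
- cup1_mid (a point): Thin white diffuser cup, mouth up, 60 mm tall, about 80 g; all alike, some may be absent. Upper 26 mm: collar 66 mm across (60 inside), to be gripped; below it the body tapers from 56 mm to a foot 45 mm across. Nested, its collar rests on the lower cup's rim: 26 mm higher, 2 mm side play. Point: on the axis, half-way up (30 mm over the foot); z out of the mouth.
- cup2_mid (a point): Thin white diffuser cup, mouth up, 60 mm tall, about 80 g; all alike, some may be absent. Upper 26 mm: collar 66 mm across (60 inside), to be gripped; below it the body tapers from 56 mm to a foot 45 mm across. Nested, its collar rests on the lower cup's rim: 26 mm higher, 2 mm side play. Point: on the axis, half-way up (30 mm over the foot); z out of the mouth.
- cup3_mid (a point): Thin white diffuser cup, mouth up, 60 mm tall, about 80 g; all alike, some may be absent. Upper 26 mm: collar 66 mm across (60 inside), to be gripped; below it the body tapers from 56 mm to a foot 45 mm across. Nested, its collar rests on the lower cup's rim: 26 mm higher, 2 mm side play. Point: on the axis, half-way up (30 mm over the foot); z out of the mouth.
- cup4_mid (a point): Thin white diffuser cup, mouth up, 60 mm tall, about 80 g; all alike, some may be absent. Upper 26 mm: collar 66 mm across (60 inside), to be gripped; below it the body tapers from 56 mm to a foot 45 mm across. Nested, its collar rests on the lower cup's rim: 26 mm higher, 2 mm side play. Point: on the axis, half-way up (30 mm over the foot); z out of the mouth.
- carrier_seat (a point): Blue round carrier in the channel: shoe 84 mm across, 30 mm thick, 0.28 to 0.45 kg. Point: centre of its seat, 30 mm above its underside, where the lowest cup's foot stands inside a ring 10 mm high, 52 mm across inside (a seated cup's middle is 30 mm above this point). y points from the seat to the grip.
- carrier_grip (a point): Orange upright flat-sided grip of the carrier, 14 mm thick across and 24 mm long along the carrier's y, from 22 mm below to 20 mm above this point; 90 mm from the seat's axis along the carrier's y and 26 mm higher than the seat point, on a flat bar 16 mm wide that passes just above the rails. The carrier can turn in the channel.
- guide: Fixed aluminium plate 275 x 280 x 12 mm; rails 18 mm high form a channel 92 mm wide (4 mm play each side of the shoe). Origin on the table, z up. Channel centre line in this frame: loading end (0, 0.14), along -y to (0, 0.07), quarter circle of radius 0.07 about (0.07, 0.07) to (0.07, 0), along +x to the far end (0.14, 0). Channel floor 12 mm above the table.
- guide_load (a point): Loading end of the channel: where the carrier's axis is at the loading end, on the channel floor.
- guide_corner (a point): Middle of the channel's corner on the centre line, on the channel floor.
- guide_end (a point): Far end of the channel, on the channel floor: where the carrier's axis is when the shoe is up against (within 1 mm of) the red end stop.
- tape_roll: Bystander: roll of brown tape lying flat, 64 mm across, 24 mm high; origin under its centre.
- glue_bottle: Bystander: red bottle with a white nozzle, 118 mm tall, behind the guide; origin under its centre.
- torch_head_08: Bystander: black open torch head, 35 mm across, 36 mm high, at the back of the bench; origin under its centre.
- cup5_mid (a point): Thin white diffuser cup, mouth up, 60 mm tall, about 80 g; all alike, some may be absent. Upper 26 mm: collar 66 mm across (60 inside), to be gripped; below it the body tapers from 56 mm to a foot 45 mm across. Nested, its collar rests on the lower cup's rim: 26 mm higher, 2 mm side play. Point: on the axis, half-way up (30 mm over the foot); z out of the mouth.
Mind the look-alikes: they are no part of the job. What is meant by the part that bears carrier_seat is not green or yellow, and is the larger of those in its own colour.

How it is judged:
By the outcome, as a careful person would: the job done as asked, in the order asked, and still so for the second after the job is handed in, with the robot touching nothing.
Of cup1, cup2, cup3, cup4, cup5 only 3 to 5 are there at a start; the rules pass over those that are not, and their reading is None.
At some moment in a run one of cup1, cup2, cup3, cup4, cup5 may be knocked a few centimetres aside while the robot is not near it.
It also fails if it takes over 210 s, if anything falls off the work surface, if the arm or the gripper's body presses on something with over 40 N, if the wrist force passes 120 N, or if a joint passes its speed limit or range.

## Working session

There is one attempt and no reset: what is moved stays moved. The work goes in short steps, Python scripts to look and compute and a tool call to move; the robot and the scene stay as the last step left them, time stands still between calls to the robot, and variables do not carry over. Pictures are saved under pics/ and viewed, at most 18 in all, crops included, and the job is handed in when it is done.

Besides the shell and the picture viewer there is one more tool, called after "Call:" as name(argument=value, ...) on one line, values as JSON. apply_moves: Moves the arm, as the interface text tells. Its arguments: {"type":"object","properties":{"delta_pos":{"type":"array"},"rot":{"type":"array"},"hand":{"type":"array"},"newtons":{"type":"number"}},"required":["delta_pos","rot","hand"]}

```bash
mkdir -p pics
cat > h.py <<'E'
from workcell import env, viewer, spotter
import numpy as np, cv2
def ray(p,px):
    K=np.array(p["camera_matrix"]);R=np.array(p["R"]);t=np.array(p["t"]);k=p["k1"]
    d=(np.array(px,float)-K[:2,2])/[K[0,0],K[1,1]]
    u=d.copy()
    for _ in range(20): u=d/(1+k*(u@u))
    return -R.T@t, R.T@np.array([u[0],u[1],1])
def at_z(p,px,z):
    o,d=ray(p,px); return o+d*(z-o[2])/d[2]
def proj(p,X):
    K=np.array(p["camera_matrix"]);c=np.array(p["R"])@np.array(X,float)+np.array(p["t"])
    u=c[:2]/c[2]; u=u*(1+p["k1"]*(u@u)); return u*[K[0,0],K[1,1]]+K[:2,2]
def tri(p,a,q,b):
    o1,d1=ray(p,a);o2,d2=ray(q,b);d1/=np.linalg.norm(d1);d2/=np.linalg.norm(d2)
    s=np.linalg.lstsq(np.stack([d1,-d2],1),o2-o1,rcond=None)[0]
    A=o1+s[0]*d1;B=o2+s[1]*d2
    return (A+B)/2,np.linalg.norm(A-B)
def save(p,n,box=None,f=1):
    im=cv2.cvtColor(p["pixels"],cv2.COLOR_RGB2BGR)
    if box: im=im[box[1]:box[3],box[0]:box[2]]
    cv2.imwrite("pics/"+n,cv2.resize(im,None,fx=f,fy=f,interpolation=cv2.INTER_CUBIC))
E
python3 - <<'E'
from h import *
np.set_printoptions(precision=1,suppress=True)
Z=dict(cup1_mid=30,carrier_seat=42,carrier_grip=68,guide=0,guide_load=12,guide_corner=12,guide_end=12,tape_roll=0,glue_bottle=0,torch_head_08=0)
for c in("scene","top"):
    p=viewer.grab_frame(c);save(p,c+"0.png")
    o,d=ray(p,[280,210]);print(c,o,d)
    for n,z in Z.items():
        for r in spotter.landmark_of(p,n)[:8]:
            print(n,round(r["score"],2),np.array(r["position"]),at_z(p,r["position"],z))
print(env.hold_point_z,env.state())
E
```

```text
scene [  8.  872.4 600.3] [ 0.4 -0.8 -0.4]
cup1_mid 0.8 [339.9 177.9] [ 526.4 -426.2   30. ]
carrier_seat 0.92 [283.4 233.4] [498.   13.9  42. ]
carrier_seat 0.91 [353.2 252.5] [307.2  16.3  42. ]
carrier_seat 0.87 [280.1 284.4] [396.8 208.6  42. ]
carrier_seat 0.63 [217.4 274. ] [537.5 241.2  42. ]
carrier_grip 0.89 [245.6 261.3] [487.6 201.6  68. ]
carrier_grip 0.88 [316.5 289.1] [307.3 218.8  68. ]
carrier_grip 0.74 [328.5 240.1] [365.   31.7  68. ]
guide 0.67 [311.  227.6] [ 482.5 -116.2    0. ]
guide_load 0.87 [281.4 243.3] [503.4  15.7  12. ]
guide_end 0.82 [266.6 210.2] [ 637.6 -131.3   12. ]
tape_roll 0.89 [282.  347.7] [323.8 330.7   0. ]
glue_bottle 0.74 [253.5 196.3] [ 741.1 -218.9    0. ]
glue_bottle 0.27 [279.7 242.4] [519.8  -3.7   0. ]
torch_head_08 0.69 [183.5 235.3] [772.7  88.6   0. ]
top [ 271.6  -39.7 1295.6] [ 0.2 -0.  -1. ]
cup1_mid 0.64 [397.1 217.1] [ 528.9 -436.    30. ]
carrier_seat 0.65 [201.2 252.5] [405.7 189.2  42. ]
carrier_seat 0.65 [265.2 278.4] [327.6 -13.6  42. ]
carrier_seat 0.56 [259. 221.] [508.6   9.2  42. ]
carrier_seat 0.54 [194.9 205.3] [557.
[... 439 characters left out ...]
 [304.1 185.6] [ 636.5 -138.2   12. ]
guide_end 0.49 [357.7 249.3] [ 425.2 -309.6   12. ]
tape_roll 0.86 [156.7 278.3] [326.3 334.7   0. ]
glue_bottle 0.55 [325. 156.] [ 745.9 -211.2    0. ]
glue_bottle 0.4 [354.6 248.1] [ 430.4 -302.3    0. ]
torch_head_08 0.59 [234.3 149.5] [766.2 100.7   0. ]
18.8 {'time_s': 1.1, 'qpos': array([-76.6,  18.3,  89.6,   0. ,  72. ,  -1.1]), 'qvel': array([ 0.1,  0.1,  0. ,  0.1, -0. ,  0. ]), 'effort': array([  0. , -41.2, -23.2,   0.1,   0. ,   0. ]), 'ee_pos': array([ 144.4, -556.6,  214. ]), 'ee_rot': array([180. ,  -0. ,  14.5]), 'force': array([-0.2,  0.8, -0.1]), 'torque': array([-0.,  0., -0.]), 'gripper_force': 0.0, 'gripper_width': 91.2687198924636}
```

View pics/scene0.png

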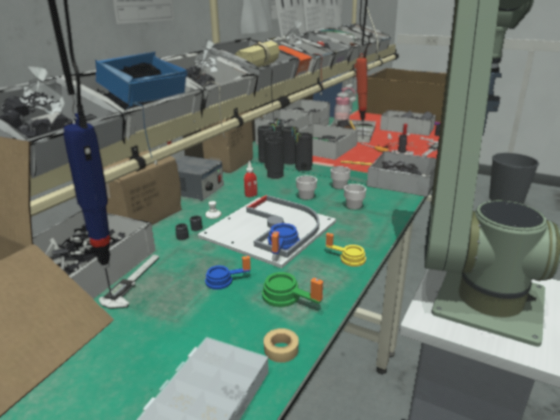

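View pics/top0.png

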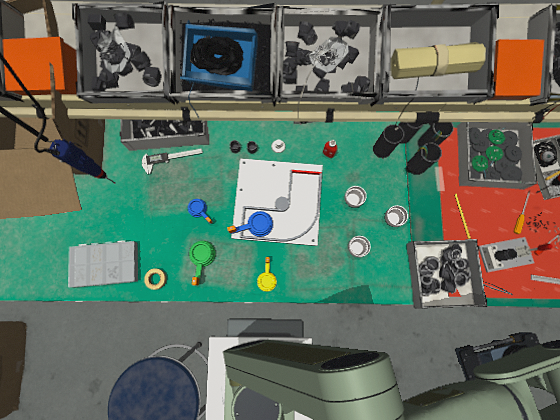

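```bash
cat >> h.py <<'E'
from scipy.optimize import least_squares
def circ(x,y,z,r):
    a=np.linspace(0,2*np.pi,48,endpoint=False); return np.c_[x+r*np.cos(a),y+r*np.sin(a),np.full(48,z)]
def cupbox(p,x,y,z=0):
    P=np.vstack([circ(x,y,z+60,33),circ(x,y,z+34,33),circ(x,y,z,22.5)])
    q=np.array([proj(p,X) for X in P]);return np.r_[q.min(0),q.max(0)]
def cups(p):
    """cup positions (z=0) from masks in a picture"""
    out=[]
    for r in spotter.trace(p,"cup1_mid"):
        if r["score"]<.2: continue
        m=r["mask"];ys,xs=np.nonzero(m)
        b=np.array([xs.min(),ys.min(),xs.max()+1,ys.max()+1])-.5
        x0=at_z(p,[b[[0,2]].mean(),b[[1,3]].mean()],35)[:2]
        s=least_squares(lambda v:cupbox(p,*v)-b,x0)
        out.append((round(r["score"],2),s.x.round(1),s.fun.round(1)))
    return out
E
python3 - <<'E'
from h import *
np.set_printoptions(precision=1,suppress=True)
P={}
for c in("scene","top"):
    p=P[c]=viewer.grab_frame(c)
    print(c);[print(*o) for o in cups(p)]
    for r in spotter.trace(p,"carrier_seat"): print("carrier",round(r["score"],2),np.array(r["box"]),r["mask"].sum())
s,t=P["scene"],P["top"]
print("seat",tri(s,[283.4,233.4],t,[259,221]))
for a in([245.6,261.3],[275,243]):
    print("grip",a,at_z(s,a,68))
print("end",tri(s,[266.6,210.2],t,[304.1,185.6]))
a=cv2.resize(cv2.cvtColor(t["pixels"],4)[140:270,180:420],None,fx=3.3,fy=3.3,interpolation=2)
cv2.imwrite("pics/c1.png",a)
save(s,"c2.png",(180,150,380,310),4)
E
```

```text
scene
0.56 [ 526.8 -429.9] [-0.   0.2  0.  -0.2]
0.49 [536.7  34.1] [ 55.8  25.6 -56.2 -16.6]
carrier 0.85 [227.3 273.   44.6  32.4] 724
carrier 0.57 [292.2 288.9  62.8  36.5] 1462
carrier 0.56 [282.1 237.4  27.9  31.7] 736
top
0.8 [ 532.1 -427.2] [-0.2 -0.5  0.2  0.5]
0.34 [ 431.3 -304.7] [-0.4 -0.5  0.4  0.5]
carrier 0.81 [197.7 210.7  18.5  23.3] 295
carrier 0.8 [251.2 225.2  46.9  23. ] 597
carrier 0.78 [199.7 263.3  23.6  42.2] 629
carrier 0.53 [267.6 274.9  21.7  31. ] 346
seat (array([505.8,   7.9,  37.8]), np.float64(7.654384847571296))
grip [245.6, 261.3] [487.6 201.6  68. ]
grip [275, 243] [470.2 103.2  68. ]
end (array([ 639.4, -137.7,    8.3]), np.float64(3.8984114658766718))
```

View pics/c1.png

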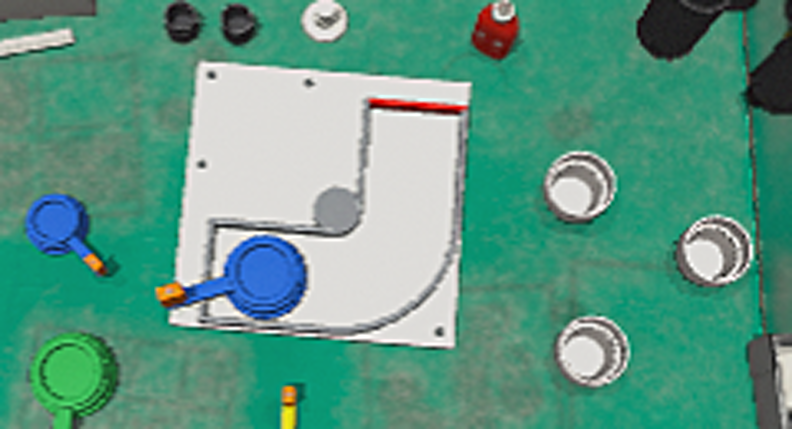

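View pics/c2.png

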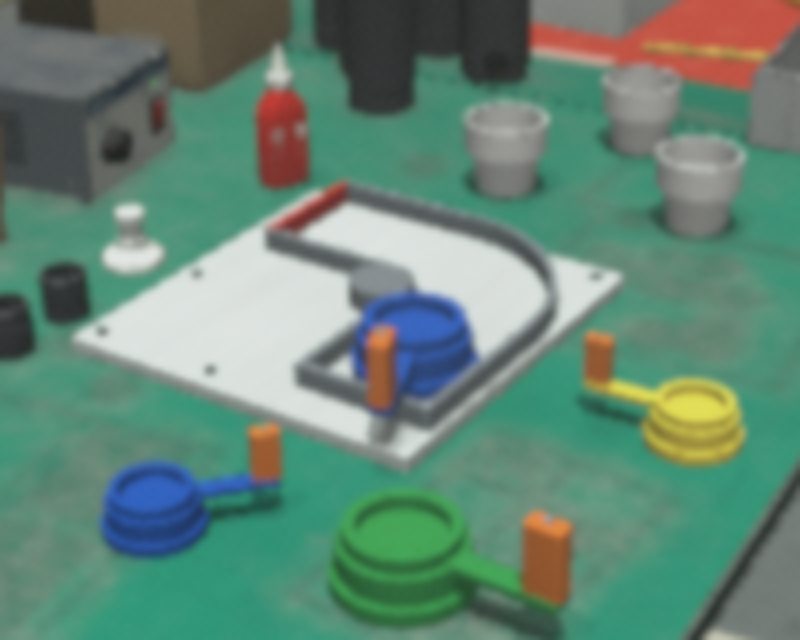

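```bash
cat >> h.py <<'E'
def rect(p,z,x0,x1,y0,y1,s):
    """world-aligned view at height z: image up=+x, left=+y, s px/mm"""
    H,W=int((x1-x0)*s),int((y1-y0)*s)
    cs=[];A=[]
    X=x1-np.arange(H)/s; Y=y1-np.arange(W)/s
    XX,YY=np.meshgrid(X,Y,indexing="ij")
    K=np.array(p["camera_matrix"]);c=np.stack([XX,YY,np.full_like(XX,z)],-1)@np.array(p["R"]).T+np.array(p["t"])
    u=c[...,:2]/c[...,2:];u=u*(1+p["k1"]*(u**2).sum(-1,keepdims=True));u=u*[K[0,0],K[1,1]]+K[:2,2]
    return cv2.remap(cv2.cvtColor(p["pixels"],4),u[...,0].astype("f4"),u[...,1].astype("f4"),cv2.INTER_CUBIC)
def cupfit(p,x,y,z=0):
    """segment grey cup against green near a guess, fit silhouette box"""
    b=cupbox(p,x,y,z);x0,y0,x1,y1=[int(v) for v in b+np.array([-7,-7,8,8])]
    h=cv2.cvtColor(p["pixels"][y0:y1,x0:x1],cv2.COLOR_RGB2HSV)
    m=((h[...,1]<75)&(h[...,2]>80)).astype("u1")
    n,l,st,ce=cv2.connectedComponentsWithStats(m)
    i=1+st[1:,4].argmax();bx=np.array([st[i,0],st[i,1],st[i,0]+st[i,2],st[i,1]+st[i,3]])+[x0,y0,x0,y0]-.5
    s=least_squares(lambda v:cupbox(p,*v,z)-bx,[x,y]);return s.x.round(1),s.fun.round(1)
E
python3 - <<'E'
from h import *
np.set_printoptions(precision=1,suppress=True)
P={c:viewer.grab_frame(c) for c in("scene","top")}
for g in [(530,-429),(433,-312),(590,-300)]:
    for c in P:
        try: print(g,c,*cupfit(P[c],*g))
        except Exception as e: print(g,c,e)
t=P["top"]
im=rect(t,12,340,720,-240,140,2);h=cv2.cvtColor(im,cv2.COLOR_BGR2HSV)
m=((h[...,1]<30)&(h[...,2]>170)).astype("u1");m=cv2.morphologyEx(m,cv2.MORPH_CLOSE,np.ones((25,25)))
n,l,st,ce=cv2.connectedComponentsWithStats(m);i=1+st[1:,4].argmax()
c=cv2.findContours((l==i).astype("u1"),0,2)[0];c=max(c,key=cv2.contourArea)
r=cv2.minAreaRect(c);b=cv2.boxPoints(r);print("plate",r,"\n",np.c_[720-b[:,1]/2,140-b[:,0]/2])
cv2.drawContours(im,[b.astype(int)],0,(255,0,255),1)
im3=rect(t,30,340,720,-240,140,2)
h=cv2.cvtColor(im3,cv2.COLOR_BGR2HSV);m=((h[...,1]>150)&((h[...,0]<6)|(h[...,0]>174))&(h[...,2]>90))
m[:, :350]=0;ys,xs=np.nonzero(m);print("red",720-ys.mean()/2,140-xs.mean()/2,cv2.minAreaRect(np.c_[xs,ys].astype("i4")))
for z in (42,52):
    i5=rect(t,z,340,720,-240,140,2);h=cv2.cvtColor(i5,cv2.COLOR_BGR2HSV)
    m=((h[...,1]>120)&(abs(h[...,0].astype(int)-110)<15)).astype("u1")
    d=cv2.distanceTransform(m,2,5);k=np.unravel_index(d.argmax(),d.shape);print("blue",z,720-k[0]/2,140-k[1]/2,d.max()/2)
    m=((h[...,1]>150)&(abs(h[...,0].astype(int)-10)<7)&(h[...,2]>120)).astype("u1")
def tr(z):
    i5=rect(t,z,340,720,-240,140,2);h=cv2.cvtColor(i5,cv2.COLOR_BGR2HSV)
    m=((h[...,1]>150)&(abs(h[...,0].astype(int)-13)<8)&(h[...,2]>100)).astype("u1");m[:,250:]=0
    ys,xs=np.nonzero(m);return 720-ys.mean()/2,140-xs.mean()/2,cv2.minAreaRect(np.c_[xs,ys].astype("i4"))
print("orange",tr(88))
cv2.imwrite("pics/r.png",im3)
cv2.imwrite("pics/r.png",cv2.resize(im3,(760,760))[100:680])
E
```

```text
(530, -429) scene [ 520.1 -401.6] [ 7.4  5.2 -7.3 -3.8]
(530, -429) top [ 530.5 -427.1] [-0.2  0.   0.2 -0. ]
(433, -312) scene [ 449.2 -324.6] [ 5.1  5.8 -5.  -4.5]
(433, -312) top [ 429.7 -306.3] [ 0.1  0.  -0.1 -0. ]
(590, -300) scene [ 589.7 -300.3] [ 0.7  0.6 -0.6 -0.5]
(590, -300) top [ 593.3 -300.8] [-0.1 -0.4  0.1  0.4]
plate ((379.05377197265625, 266.2755126953125), (564.081298828125, 562.7608032226562), 4.2446393966674805) 
 [[ 457.   101.5]
 [ 737.6   80.7]
 [ 716.7 -200.6]
 [ 436.1 -179.7]]
red 680.4587560652845 -142.27569475077195 ((567.878173828125, 79.61985778808594), (196.49794006347656, 14.292902946472168), 4.304469108581543)
blue 42 500.5 6.5 39.453495
blue 52 498.5 6.0 38.953495
orange (np.float64(476.0813852813853), np.float64(92.85454545454544), ((95.80412292480469, 490.19073486328125), (37.5492057800293, 48.60576248168945), 68.96248626708984))
```

View pics/r.png

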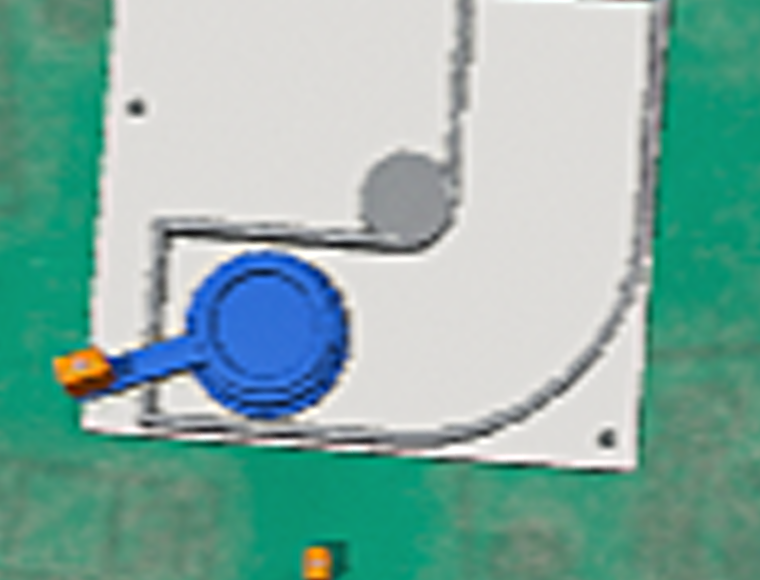

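Candidates for the carrier in the top view: blue at (259,221) sitting in the channel, blue at (197,207) loose and smaller, green at (201,252) and yellow at (267,278). The blue one at (259,221) fits, since it is the larger of the two blues and sits in the channel. Both crops confirm this. There are three cups, at top pixels (355,197), (397,216) and (359,246).

Call:
apply_moves(delta_pos=[[0.3,0.25,0],[0.6,0.5,0],[1,0.83,0],[1,0.83,0],[1,0.83,0],[1,0.83,0],[1,0.83,0],[1,0.83,0],[1,0.83,0],[1,0.83,0]], rot=[[0,0,0.08],[0,0,0.16],[0,0,0.24],[0,0,0.32],[0,0,0.4],[0,0,0.48],[0,0,0.56],[0,0,0.64],[0,0,0.72],[0,0,0.8]], hand=[1,1,1,1,1,1,1,1,1,1])

```text
time_s: 2.33
ee_pos: [264.5, -456.9, 214.0]
ee_rot: [180.0, 0.0, 83.6]
force: [0.8, 0.3, -0.1]
gripper_width: 91.0
gripper_force: 0.0
```

Call:
apply_moves(delta_pos=[[0.3,0.25,0],[0.6,0.5,0],[1,0.83,0],[1,0.83,0],[1,0.83,0],[1,0.83,0]], rot=[[0,0,0.08],[0,0,0.16],[0,0,0.24],[0,0,0.27],[0,0,0.27],[0,0,0.27]], hand=[1,1,1,1,1,1])

```text
time_s: 2.83
ee_pos: [385.3, -356.5, 214.0]
ee_rot: [-180.0, 0.0, 106.7]
force: [0.1, 0.5, -0.5]
gripper_width: 91.4
gripper_force: 0.0
```

Call:
apply_moves(delta_pos=[[0.2,0.2,-0.2],[0.37,0.42,-0.5],[0.37,0.42,-0.83],[0.37,0.42,-0.83],[0.37,0.42,-0.83]], rot=[[0,0,0],[0,0,0],[0,0,0],[0,0,0],[0,0,0]], hand=[1,1,1,1,1])

```text
time_s: 3.25
ee_pos: [426.8, -306.7, 112.7]
ee_rot: [-179.8, -0.2, 106.5]
force: [0.5, -0.8, 0.6]
gripper_width: 91.1
gripper_force: 0.0
```

Run:
```python
from h import *
s=viewer.grab_frame("scene");save(s,"s1.png",(260,100,440,250),4)
t=viewer.grab_frame("top");cv2.imwrite("pics/t1.png",cv2.resize(cv2.cvtColor(t["pixels"],4)[160:290,320:440],None,fx=4,fy=4,interpolation=2))
a=cv2.imread("pics/s1.png");b=cv2.imread("pics/t1.png")
c=np.zeros((600,800,3),"u1");a=cv2.resize(a,(420,350));c[:350,:420]=a;b=cv2.resize(b,(380,412));c[:412,420:]=b;cv2.imwrite("pics/st1.png",c)
```

```text
(no output)
```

View pics/st1.png

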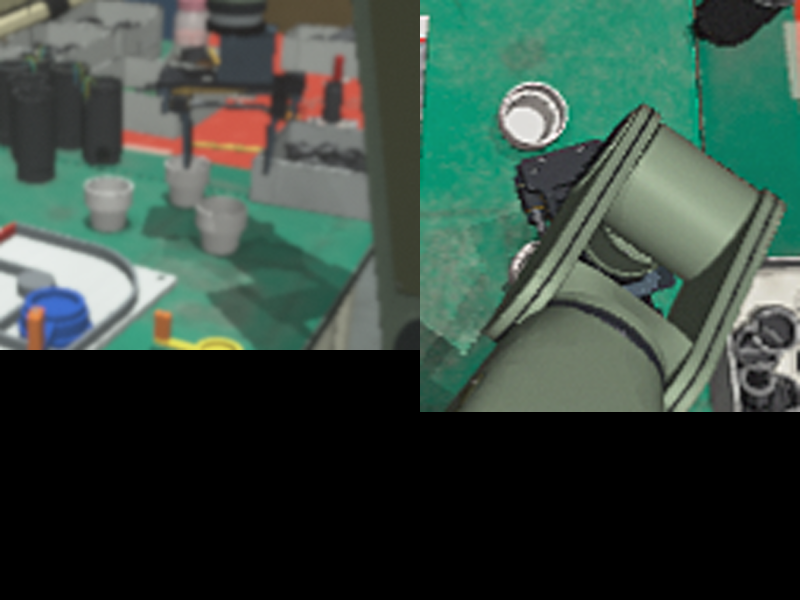

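Call:
apply_moves(delta_pos=[[0,0,0],[0,0,-0.2],[0,0,-0.4],[0,0,-0.55],[0,0,-0.65],[0,0,-0.71],[0,0,-0.71]], rot=[[0,0,0],[0,0,0],[0,0,0],[0,0,0],[0,0,0],[0,0,0],[0,0,0]], hand=[1,1,1,1,1,1,1])

```text
time_s: 3.93
ee_pos: [428.7, -307.7, 29.3]
ee_rot: [180.0, 0.0, 106.4]
force: [0.4, 0.1, 0.1]
gripper_width: 91.1
gripper_force: 0.0
```

Call:
apply_moves(delta_pos=[[0,0,0],[0,0,0],[0,0,0],[0,0,0],[0,0,0],[0,0,0],[0,0,0],[0,0,0]], rot=[[0,0,0],[0,0,0],[0,0,0],[0,0,0],[0,0,0],[0,0,0],[0,0,0],[0,0,0]], hand=[0.8,0.7,0.65,0.6,0.6,0.6,0.6,0.6], newtons=14)

```text
time_s: 4.6
ee_pos: [429.4, -307.5, 30.1]
ee_rot: [179.9, 0.1, 106.5]
force: [-0.9, -0.1, 6.0]
gripper_width: 66.9
gripper_force: 14.0
```

Call:
apply_moves(delta_pos=[[0,0,0.15],[0,0,0.4],[0,0,0.7],[0,0.2,0.84],[0.1,0.5,0.84],[0.2,0.8,0.84],[0.25,1,0.84],[0.25,1,0.84]], rot=[[0,0,0],[0,0,0],[0,0,0],[0,0,0],[0,0,0],[0,0,0],[0,0,0],[0,0,0]], hand=[0.6,0.6,0.6,0.6,0.6,0.6,0.6,0.6])

```text
time_s: 5.27
ee_pos: [458.9, -183.0, 129.9]
ee_rot: [180.0, -0.1, 106.7]
force: [-0.6, 0.4, -0.2]
gripper_width: 66.9
gripper_force: 14.0
```

Call:
apply_moves(delta_pos=[[0.1,0.25,0],[0.2,0.5,0],[0.3,0.75,0],[0.36,1,0],[0.36,1,0],[0.36,1,0]], rot=[[0,0,0],[0,0,0],[0,0,0],[0,0,0],[0,0,0],[0,0,0]], hand=[0.6,0.6,0.6,0.6,0.6,0.6])

```text
time_s: 5.77
ee_pos: [501.9, -66.3, 129.6]
ee_rot: [-179.9, 0.0, 106.7]
force: [0.2, 0.6, -0.4]
gripper_width: 66.7
gripper_force: 14.0
```

Run:
```python
from h import *
np.set_printoptions(precision=1,suppress=True)
e=env.state();print(e["ee_pos"],e["gripper_width"],e["gripper_force"],e["force"],e["time_s"])
t=viewer.grab_frame("top");s=viewer.grab_frame("scene")
def model(p,v):
    m=np.zeros((420*4,560*4),"u1")
    P=np.vstack([circ(*v,12,42),circ(*v,42,42)]);q=np.array([proj(p,X) for X in P])
    cv2.fillConvexPoly(m,cv2.convexHull(((q+.5)*4).round().astype("i4")),1);return m
for n,p in(("top",t),("scene",s)):
    h=cv2.cvtColor(cv2.resize(p["pixels"],None,fx=4,fy=4,interpolation=1),cv2.COLOR_RGB2HSV)
    m=((h[...,1]>90)&(abs(h[...,0].astype(int)-110)<15)).astype("u1")
    roi=np.zeros_like(m);c=proj(p,[503,8,30])*4;r=int(23*4);a,b=c.astype(int);roi[b-r:b+r,a-r:a+r]=1;m&=roi
    m=cv2.morphologyEx(m,cv2.MORPH_OPEN,cv2.getStructuringElement(2,(41,41)))
    best=max(((( (k:=model(p,(x,y)))&m).sum()/(k|m).sum(),x,y) for x in np.arange(492,514,1.5) for y in np.arange(-4,20,1.5)))
    print(n,best,m.sum(),model(p,best[1:]).sum())
for c,p in(("scene",s),("top",t)):
  for g in [(530.5,-427),(593,-301)]:
    try: print(c,g,*cupfit(p,*g))
    except Exception as ex: print(c,g,ex)
save(s,"s2.png",(220,160,360,280),5)
```

```text
[501.9 -66.3 129.6] 66.7016295086245 14.00004006922245 [ 0.2  0.6 -0.4] 5.7667
top (np.float64(0.0), np.float64(513.0), np.float64(18.5)) 0 9172
scene (np.float64(0.5786297177830669), np.float64(508.5), np.float64(-1.0)) 6849 11722
scene (530.5, -427) [ 532.4 -439.2] [ 3.6  2.1 -3.5 -1.5]
scene (593, -301) [ 588.6 -270.3] [ 4.5  3.8 -4.5 -2.8]
top (530.5, -427) [ 530.5 -427.1] [-0.2  0.   0.2 -0. ]
top (593, -301) [ 593.3 -300.8] [-0.1 -0.4  0.1  0.4]
```

View pics/s2.png

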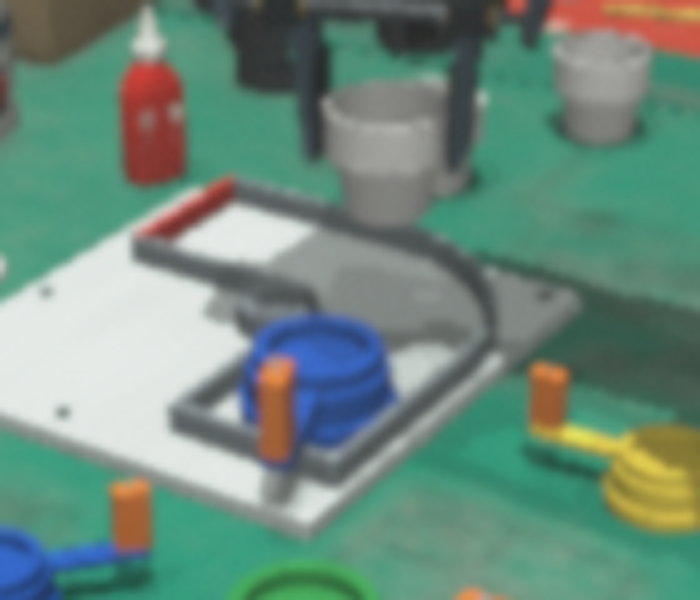

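Run:
```python
from h import *
np.set_printoptions(precision=1,suppress=True)
s=viewer.grab_frame("scene")
f=lambda q:(np.array(q)-[220,160]+.5)*5
print("ring scene z52",at_z(s,[284.1,229.2],52))
q=np.array([f(proj(s,X)) for X in circ(501.9,-66.3,99.6,22.5)]);print("foot pred cols",q[:,0].min(),q[:,0].max(),"bottom row",q[:,1].max())
q=np.array([f(proj(s,X)) for X in circ(501.9,-66.3,159.6,33)]);print("rim pred left",q[:,0].min(),"top",q[:,1].min())
for c in [(502,7),(504,7),(502,11)]:
    q=np.array([f(proj(s,X)) for X in circ(*c,52,30)]);print(c,q.min(0),q.max(0))
    q=np.array([f(proj(s,X)) for X in circ(*c,12,42)]);print(" shoe",q.min(0),q.max(0))
```

```text
ring scene z52 [498.4   9.4  52. ]
foot pred cols 343.43561062362625 428.3408800007217 bottom row 225.65069581409247
rim pred left 322.26224670663754 top 78.63029450772217
(502, 7) [260.7 317.4] [377.5 373.8]
 shoe [239.6 372.4] [400.6 454.5]
(504, 7) [257.4 316.5] [374.1 372.8]
 shoe [236.3 371.5] [397.2 453.5]
(502, 11) [256.8 320.5] [373.9 377.2]
 shoe [235.6 375.6] [397.  458.2]
```

Call:
apply_moves(delta_pos=[[0,0.2,0],[0,0.4,0],[0,0.61,0],[0,0.61,0],[0,0.61,-0.15],[0,0.61,-0.3],[0,0.61,-0.35],[0,0.61,-0.38],[0,0.61,-0.38]], rot=[[0,0,0],[0,0,0],[0,0,0],[0,0,0],[0,0,0],[0,0,0],[0,0,0],[0,0,0],[0,0,0]], hand=[0.6,0.6,0.6,0.6,0.6,0.6,0.6,0.6,0.6])

```text
time_s: 6.67
ee_pos: [501.7, 5.2, 84.0]
ee_rot: [-179.9, -0.0, 106.4]
force: [0.2, -0.8, -0.7]
gripper_width: 67.0
gripper_force: 14.0
```

Call:
apply_moves(delta_pos=[[0,0,-0.02],[0,0,-0.04],[0,0,-0.05],[0,0,-0.06],[0,0,-0.06]], rot=[[0,0,0],[0,0,0],[0,0,0],[0,0,0],[0,0,0]], hand=[0.6,0.6,0.6,0.6,0.6])

```text
time_s: 7.08
ee_pos: [502.0, 6.2, 77.2]
ee_rot: [180.0, 0.0, 106.5]
force: [-0.6, 0.1, -0.4]
gripper_width: 66.8
gripper_force: 14.0
```

Call:
apply_moves(delta_pos=[[0,0,-0.01],[0,0,-0.02],[0,0,-0.03],[0,0,-0.035],[0,0,-0.035]], rot=[[0,0,0],[0,0,0],[0,0,0],[0,0,0],[0,0,0]], hand=[0.6,0.6,0.6,0.6,0.6])

```text
time_s: 7.5
ee_pos: [502.2, 6.2, 73.0]
ee_rot: [180.0, 0.0, 106.5]
force: [0.9, 0.1, -0.7]
gripper_width: 66.7
gripper_force: 14.0
```

Call:
apply_moves(delta_pos=[[0,0,-0.01],[0,0,-0.018],[0,0,-0.018],[0,0,-0.018]], rot=[[0,0,0],[0,0,0],[0,0,0],[0,0,0]], hand=[0.6,0.6,0.6,0.6])

```text
time_s: 7.83
ee_pos: [502.4, 6.2, 72.1]
ee_rot: [179.9, 0.0, 106.5]
force: [-2.5, -0.3, 9.4]
gripper_width: 66.8
gripper_force: 14.0
```

Call:
apply_moves(delta_pos=[[0,0,0],[0,0,0],[0,0,0],[0,0,0],[0,0,0.1],[0,0,0.3],[0,0,0.6],[0,0,0.9],[0,-0.3,0.9],[0,-0.6,0.9]], rot=[[0,0,0],[0,0,0],[0,0,0],[0,0,0],[0,0,0],[0,0,0],[0,0,0],[0,0,0],[0,0,0],[0,0,0]], hand=[0.8,0.9,1,1,1,1,1,1,1,1])

```text
time_s: 8.67
ee_pos: [503.6, -65.6, 181.3]
ee_rot: [179.7, 0.1, 106.7]
force: [0.3, 0.1, -0.4]
gripper_width: 91.1
gripper_force: 0.0
```

Call:
apply_moves(delta_pos=[[0.1,-0.3,0],[0.2,-0.6,0],[0.35,-0.9,0],[0.38,-1,0],[0.38,-1,0]], rot=[[0,0,0],[0,0,0],[0,0,0],[0,0,0],[0,0,0]], hand=[1,1,1,1,1])

```text
time_s: 9.08
ee_pos: [548.3, -188.7, 178.0]
ee_rot: [-180.0, 0.0, 106.3]
force: [-0.2, 0.2, 0.6]
gripper_width: 90.9
gripper_force: 0.0
```

Run:
```python
from h import *
np.set_printoptions(precision=1,suppress=True)
print(env.state()["ee_pos"])
t=viewer.grab_frame("top");s=viewer.grab_frame("scene")
for g in [(530.5,-427),(593,-301)]:
    try: print("top",g,*cupfit(t,*g))
    except Exception as ex: print(g,ex)
for n,p in(("scene",s),("top",t)):
    b=cupbox(p,502.4,6.2,42);x0,y0,x1,y1=[int(v) for v in b+np.array([-5,-5,6,6])]
    h=cv2.cvtColor(p["pixels"][y0:y1,x0:x1],cv2.COLOR_RGB2HSV)
    m=((h[...,1]<60)&(h[...,2]>80)).astype("u1");ys,xs=np.nonzero(m);print(n,"pred",b,"got",xs.min()+x0-.5,ys.min()+y0-.5,xs.max()+x0+.5,ys.max()+y0+.5)
a=cv2.resize(cv2.cvtColor(s["pixels"],4)[190:270,240:330],(450,400),interpolation=2)
b=cv2.resize(rect(t,102,430,570,-70,70,2),(350,350))
c=np.zeros((400,800,3),"u1");c[:,:450]=a;c[:350,450:]=b;cv2.imwrite("pics/p1.png",c)
```

```text
[ 548.3 -188.7  178. ]
top (530.5, -427) [ 530.5 -427.1] [-0.2  0.   0.2 -0. ]
top (593, -301) [ 594.7 -299.5] [ 7.5  7.2 -7.3 -7. ]
scene pred [270.  205.2 296.2 236.1] got 264.5 199.5 301.5 241.5
top pred [248.5 208.8 270.1 231.4] got 242.5 202.5 275.5 236.5
```

View pics/p1.png

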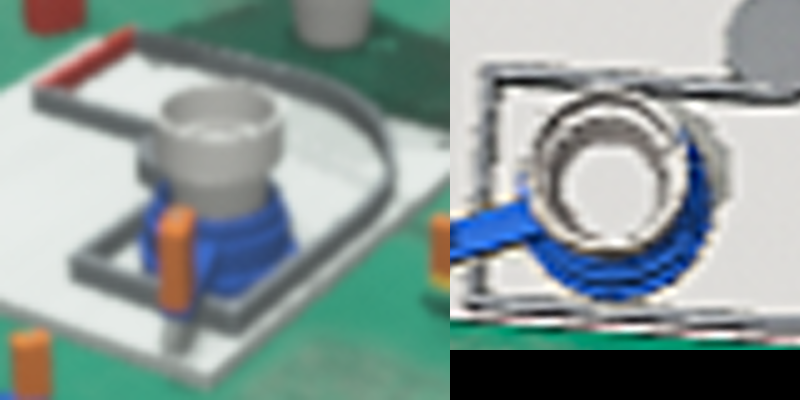

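Call:
apply_moves(delta_pos=[[0.1,-0.3,0],[0.25,-0.6,0],[0.37,-0.9,-0.2],[0.37,-0.95,-0.5],[0.37,-0.95,-0.5],[0.37,-0.95,-0.5]], rot=[[0,0,0],[0,0,0],[0,0,0],[0,0,0],[0,0,0],[0,0,0]], hand=[1,1,1,1,1,1])

```text
time_s: 9.68
ee_pos: [590.3, -297.6, 116.6]
ee_rot: [-179.8, -0.3, 106.5]
force: [0.8, 0.3, 0.5]
gripper_width: 91.2
gripper_force: 0.0
```

Run:
```python
from h import *
np.set_printoptions(precision=1,suppress=True)
print(env.state()["ee_pos"])
s=viewer.grab_frame("scene");t=viewer.grab_frame("top")
print(*cupfit(s,590,-300));print(*cupfit(t,530.5,-427))
```

```text
[ 590.3 -297.6  116.6]
[ 591.  -299.3] [ 1.2  0.6 -1.1 -0.5]
[ 531.8 -414.7] [ 3.9  7.6 -3.8 -7.5]
```

Call:
apply_moves(delta_pos=[[0,0,0],[0,0,-0.2],[0,0,-0.4],[0,0,-0.6],[0,0,-0.7],[0,0,-0.74],[0,0,-0.74],[0,0,-0.74]], rot=[[0,0,0],[0,0,0],[0,0,0],[0,0,0],[0,0,0],[0,0,0],[0,0,0],[0,0,0]], hand=[1,1,1,1,1,1,1,1])

```text
time_s: 10.45
ee_pos: [593.0, -300.0, 31.6]
ee_rot: [179.9, 0.1, 106.5]
force: [-0.3, 0.7, 0.4]
gripper_width: 91.0
gripper_force: 0.0
```

Call:
apply_moves(delta_pos=[[0,0,0],[0,0,0],[0,0,0],[0,0,0],[0,0,0],[0,0,0],[0,0,0],[0,0,0]], rot=[[0,0,0],[0,0,0],[0,0,0],[0,0,0],[0,0,0],[0,0,0],[0,0,0],[0,0,0]], hand=[0.8,0.7,0.65,0.6,0.6,0.6,0.6,0.6], newtons=14)

```text
time_s: 11.12
ee_pos: [592.2, -300.0, 30.7]
ee_rot: [180.0, 0.0, 106.5]
force: [-2.0, 0.0, 5.8]
gripper_width: 65.9
gripper_force: 14.0
```

Call:
apply_moves(delta_pos=[[0,0,0.15],[0,0,0.4],[0,0,0.7],[0,0,1],[-0.1,0.3,1],[-0.2,0.6,1],[-0.3,0.9,1],[-0.35,1,1]], rot=[[0,0,0],[0,0,0],[0,0,0],[0,0,0],[0,0,0],[0,0,0],[0,0,0],[0,0,0]], hand=[0.6,0.6,0.6,0.6,0.6,0.6,0.6,0.6])

```text
time_s: 11.78
ee_pos: [547.6, -175.5, 149.4]
ee_rot: [-179.9, -0.2, 106.6]
force: [-0.7, -0.4, -1.1]
gripper_width: 65.3
gripper_force: 14.0
```

Call:
apply_moves(delta_pos=[[-0.1,0.3,0],[-0.2,0.6,0],[-0.3,0.9,0],[-0.35,1,0],[-0.35,1,0],[-0.35,1,0]], rot=[[0,0,0],[0,0,0],[0,0,0],[0,0,0],[0,0,0],[0,0,0]], hand=[0.6,0.6,0.6,0.6,0.6,0.6])

```text
time_s: 12.28
ee_pos: [508.2, -59.8, 149.9]
ee_rot: [180.0, 0.1, 106.6]
force: [0.9, -1.4, -1.7]
gripper_width: 65.3
gripper_force: 14.0
```

Run:
```python
from h import *
np.set_printoptions(precision=1,suppress=True)
e=env.state();print(e["ee_pos"],e["gripper_width"])
t=viewer.grab_frame("top")
print(*cupfit(t,530.5,-427))
s=viewer.grab_frame("scene");save(s,"s3.png",(240,140,340,240),5)
# seated cup collar left/right edges in scene, held cup foot edges
f=lambda q:(np.array(q)-[240,140]+.5)*5
q=np.array([f(proj(s,X)) for X in circ(502,6.2,102,33)]);print("seated rim pred",q.min(0),q.max(0))
x,y,z=e["ee_pos"];q=np.array([f(proj(s,X)) for X in circ(x,y,z-30.7,22.5)]);print("foot pred",q.min(0),q.max(0))
```

```text
[508.2 -59.8 149.9] 65.32049326102207
[ 530.5 -427.1] [-0.2  0.   0.2 -0. ]
seated rim pred [153.2 328.7] [284.1 387.3]
foot pred [226.6 258.2] [312.3 293.7]
```

View pics/s3.png

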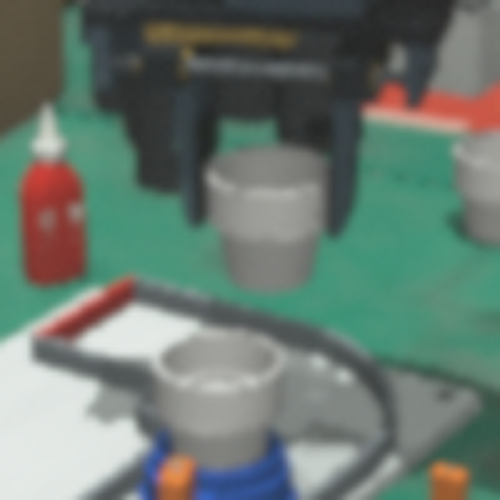

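Call:
apply_moves(delta_pos=[[-0.05,0.2,0],[-0.05,0.4,0],[-0.05,0.55,0],[-0.05,0.55,0],[-0.05,0.55,0],[-0.05,0.55,-0.1],[-0.05,0.55,-0.2],[-0.05,0.55,-0.2]], rot=[[0,0,0],[0,0,0],[0,0,0],[0,0,0],[0,0,0],[0,0,0],[0,0,0],[0,0,0]], hand=[0.6,0.6,0.6,0.6,0.6,0.6,0.6,0.6])

```text
time_s: 13.05
ee_pos: [500.9, 4.6, 124.0]
ee_rot: [-179.8, -0.0, 106.4]
force: [-0.5, 0.5, -1.9]
gripper_width: 65.1
gripper_force: 14.0
```

Call:
apply_moves(delta_pos=[[0,0,-0.03],[0,0,-0.06],[0,0,-0.09],[0,0,-0.11],[0,0,-0.11],[0,0,-0.11]], rot=[[0,0,0],[0,0,0],[0,0,0],[0,0,0],[0,0,0],[0,0,0]], hand=[0.6,0.6,0.6,0.6,0.6,0.6])

```text
time_s: 13.55
ee_pos: [502.0, 6.2, 112.9]
ee_rot: [180.0, 0.0, 106.5]
force: [0.7, -1.3, -0.3]
gripper_width: 65.8
gripper_force: 14.0
```

Call:
apply_moves(delta_pos=[[0,0,-0.02],[0,0,-0.04],[0,0,-0.06],[0,0,-0.08],[0,0,-0.08],[0,0,-0.08]], rot=[[0,0,0],[0,0,0],[0,0,0],[0,0,0],[0,0,0],[0,0,0]], hand=[0.6,0.6,0.6,0.6,0.6,0.6])

```text
time_s: 14.05
ee_pos: [501.8, 6.2, 103.0]
ee_rot: [-180.0, -0.0, 106.5]
force: [-0.1, 0.8, -0.5]
gripper_width: 65.5
gripper_force: 14.0
```

Call:
apply_moves(delta_pos=[[0,0,-0.01],[0,0,-0.02],[0,0,-0.03],[0,0,-0.03]], rot=[[0,0,0],[0,0,0],[0,0,0],[0,0,0]], hand=[0.6,0.6,0.6,0.6])

```text
time_s: 14.38
ee_pos: [502.4, 6.2, 100.2]
ee_rot: [179.9, 0.0, 106.5]
force: [-1.1, 0.0, 3.8]
gripper_width: 65.7
gripper_force: 14.0
```

Contact at the expected height, so I'm releasing and going for the last cup.

Call:
apply_moves(delta_pos=[[0,0,0],[0,0,0],[0,0,0],[0,0,0],[0,0,0.1],[0,0,0.3],[0,0,0.6],[0,0,0.8],[0,-0.3,0.8],[0,-0.6,0.8]], rot=[[0,0,0],[0,0,0],[0,0,0],[0,0,0],[0,0,0],[0,0,0],[0,0,0],[0,0,0],[0,0,0],[0,0,0]], hand=[0.8,0.9,1,1,1,1,1,1,1,1])

```text
time_s: 15.22
ee_pos: [503.2, -65.5, 197.6]
ee_rot: [179.8, 0.1, 106.7]
force: [-0.2, 0.6, -1.0]
gripper_width: 91.5
gripper_force: 0.0
```

Call:
apply_moves(delta_pos=[[0.1,-0.3,0],[0.1,-0.6,0],[0.1,-0.9,0],[0.1,-1,0],[0.1,-1,0]], rot=[[0,0,0],[0,0,0],[0,0,0],[0,0,0],[0,0,0]], hand=[1,1,1,1,1])

```text
time_s: 15.63
ee_pos: [513.8, -188.4, 195.1]
ee_rot: [-180.0, 0.0, 106.3]
force: [0.0, -0.0, 0.6]
gripper_width: 91.3
gripper_force: 0.0
```

Run:
```python
from h import *
np.set_printoptions(precision=1,suppress=True)
print(env.state()["ee_pos"])
t=viewer.grab_frame("top");s=viewer.grab_frame("scene")
print(*cupfit(t,530.5,-427))
f=lambda q:(np.array(q)-[240,190]+.5)*5
q=np.array([f(proj(s,X)) for X in circ(502,6.2,128,33)]);print("rim2 pred",q.min(0),q.max(0))
a=cv2.resize(cv2.cvtColor(s["pixels"],4)[190:270,240:330],(450,400),interpolation=2)
b=cv2.resize(rect(t,128,430,570,-70,70,2),(350,350))
c=np.zeros((400,800,3),"u1");c[:,:450]=a;c[:350,450:]=b;cv2.imwrite("pics/p2.png",c)
```

```text
[ 513.8 -188.4  195.1]
[ 530.5 -427.1] [-0.2  0.   0.2 -0. ]
rim2 pred [151.8  33. ] [284.1  89.7]
```

View pics/p2.png

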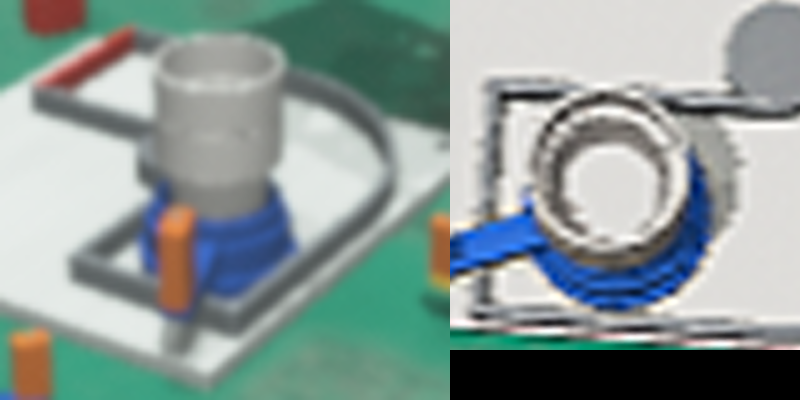

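The second cup is nested upright (scene crop, rim at about (218,62)). Next is the third cup.

Call:
apply_moves(delta_pos=[[0.07,-0.3,0],[0.07,-0.6,0],[0.07,-0.9,0],[0.07,-1,0],[0.07,-1,0]], rot=[[0,0,0],[0,0,0],[0,0,0],[0,0,0],[0,0,0]], hand=[1,1,1,1,1])

```text
time_s: 16.15
ee_pos: [522.6, -306.6, 195.2]
ee_rot: [-180.0, -0.0, 106.4]
force: [0.2, 0.3, -0.3]
gripper_width: 91.1
gripper_force: 0.0
```

Call:
apply_moves(delta_pos=[[0.07,-0.3,0],[0.07,-0.6,0],[0.07,-0.9,-0.2],[0.07,-1,-0.5],[0.07,-1,-0.7],[0.07,-1,-0.7],[0.07,-1,-0.7]], rot=[[0,0,0],[0,0,0],[0,0,0],[0,0,0],[0,0,0],[0,0,0],[0,0,0]], hand=[1,1,1,1,1,1,1])

```text
time_s: 16.73
ee_pos: [530.8, -423.0, 110.6]
ee_rot: [-179.9, -0.2, 106.6]
force: [-0.4, 0.2, 0.2]
gripper_width: 91.5
gripper_force: 0.0
```

Run:
```python
from h import *
print(env.state()["ee_pos"])
s=viewer.grab_frame("scene");print(*cupfit(s,530,-428))
r=spotter.landmark_of(s,"cup1_mid");[print(x["score"],x["position"],at_z(s,x["position"],30)) for x in r]
print(proj(s,[530.5,-427,30]))
```

```text
[ 530.84020449 -423.00912872  110.63930997]
[ 535.8 -425.9] [ 6.   2.2 -6.  -1.3]
0.66 [341.3, 177.2] [ 524.604988  -434.1863315   30.       ]
[338.85878062 177.607181  ]
```

Call:
apply_moves(delta_pos=[[0,-0.01,0],[0,-0.01,-0.2],[0,-0.01,-0.4],[0,-0.01,-0.55],[0,-0.01,-0.64],[0,-0.01,-0.67],[0,-0.01,-0.67]], rot=[[0,0,0],[0,0,0],[0,0,0],[0,0,0],[0,0,0],[0,0,0],[0,0,0]], hand=[1,1,1,1,1,1,1])

```text
time_s: 17.42
ee_pos: [531.2, -426.9, 31.7]
ee_rot: [180.0, 0.0, 106.5]
force: [0.5, 0.7, -0.3]
gripper_width: 91.1
gripper_force: 0.0
```

Call:
apply_moves(delta_pos=[[0,0,0],[0,0,0],[0,0,0],[0,0,0],[0,0,0],[0,0,0],[0,0,0],[0,0,0]], rot=[[0,0,0],[0,0,0],[0,0,0],[0,0,0],[0,0,0],[0,0,0],[0,0,0],[0,0,0]], hand=[0.8,0.7,0.65,0.6,0.6,0.6,0.6,0.6], newtons=14)

```text
time_s: 18.08
ee_pos: [530.8, -427.3, 32.1]
ee_rot: [180.0, 0.1, 106.5]
force: [-2.2, -0.1, 5.8]
gripper_width: 64.2
gripper_force: 14.0
```

Call:
apply_moves(delta_pos=[[0,0,0.15],[0,0,0.4],[0,0,0.7],[0,0,1],[0,0.3,1],[0,0.6,1],[0,0.9,1],[0,1,1]], rot=[[0,0,0],[0,0,0],[0,0,0],[0,0,0],[0,0,0],[0,0,0],[0,0,0],[0,0,0]], hand=[0.6,0.6,0.6,0.6,0.6,0.6,0.6,0.6])

```text
time_s: 18.75
ee_pos: [530.1, -302.3, 150.9]
ee_rot: [-180.0, -0.2, 106.6]
force: [-0.3, -0.1, -0.4]
gripper_width: 64.5
gripper_force: 14.0
```

Call:
apply_moves(delta_pos=[[-0.1,0.3,0.1],[-0.1,0.6,0.25],[-0.1,0.9,0.25],[-0.1,1,0.25],[-0.1,1,0.25]], rot=[[0,0,0],[0,0,0],[0,0,0],[0,0,0],[0,0,0]], hand=[0.6,0.6,0.6,0.6,0.6])

```text
time_s: 19.17
ee_pos: [518.6, -184.5, 181.2]
ee_rot: [180.0, -0.0, 106.7]
force: [-0.5, -0.8, -1.3]
gripper_width: 64.1
gripper_force: 14.0
```

Call:
apply_moves(delta_pos=[[-0.1,0.3,0],[-0.1,0.6,0],[-0.1,0.9,0],[-0.1,1,0],[-0.1,1,0],[-0.1,1,0]], rot=[[0,0,0],[0,0,0],[0,0,0],[0,0,0],[0,0,0],[0,0,0]], hand=[0.6,0.6,0.6,0.6,0.6,0.6])

```text
time_s: 19.67
ee_pos: [507.2, -67.8, 180.8]
ee_rot: [-180.0, 0.1, 106.6]
force: [0.3, -0.1, -0.3]
gripper_width: 64.1
gripper_force: 14.0
```

Run:
```python
from h import *
np.set_printoptions(precision=1,suppress=True)
e=env.state();print(e["ee_pos"],e["gripper_width"])
s=viewer.grab_frame("scene");save(s,"s4.png",(240,130,340,240),5)
f=lambda q:(np.array(q)-[240,130]+.5)*5
q=np.array([f(proj(s,X)) for X in circ(502,6.2,128,33)]);print("seated rim pred",q.min(0),q.max(0))
x,y,z=e["ee_pos"];q=np.array([f(proj(s,X)) for X in circ(x,y,z-32,22.5)]);print("foot pred",q.min(0),q.max(0))
```

```text
[507.2 -67.8 180.8] 64.13184261864518
seated rim pred [151.8 333. ] [284.1 389.7]
foot pred [235.2 252.2] [321.4 285.9]
```

View pics/s4.png

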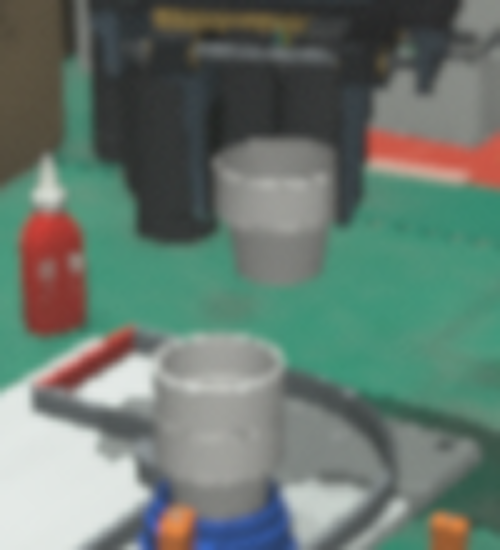

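Call:
apply_moves(delta_pos=[[-0.04,0.2,0],[-0.04,0.4,0],[-0.04,0.61,0],[-0.04,0.61,0],[-0.04,0.61,0],[-0.04,0.61,-0.1],[-0.04,0.61,-0.2],[-0.04,0.61,-0.2]], rot=[[0,0,0],[0,0,0],[0,0,0],[0,0,0],[0,0,0],[0,0,0],[0,0,0],[0,0,0]], hand=[0.6,0.6,0.6,0.6,0.6,0.6,0.6,0.6])

```text
time_s: 20.38
ee_pos: [500.8, 4.3, 155.2]
ee_rot: [-179.7, -0.0, 106.4]
force: [-0.3, -0.5, -1.1]
gripper_width: 64.5
gripper_force: 14.0
```

Call:
apply_moves(delta_pos=[[0,0,-0.03],[0,0,-0.06],[0,0,-0.09],[0,0,-0.12],[0,0,-0.12],[0,0,-0.12]], rot=[[0,0,0],[0,0,0],[0,0,0],[0,0,0],[0,0,0],[0,0,0]], hand=[0.6,0.6,0.6,0.6,0.6,0.6])

```text
time_s: 20.88
ee_pos: [501.9, 6.2, 142.8]
ee_rot: [-180.0, 0.0, 106.5]
force: [-0.9, -0.3, -1.3]
gripper_width: 64.4
gripper_force: 14.0
```

Call:
apply_moves(delta_pos=[[0,0,-0.02],[0,0,-0.04],[0,0,-0.06],[0,0,-0.08],[0,0,-0.08],[0,0,-0.08]], rot=[[0,0,0],[0,0,0],[0,0,0],[0,0,0],[0,0,0],[0,0,0]], hand=[0.6,0.6,0.6,0.6,0.6,0.6])

```text
time_s: 21.38
ee_pos: [501.9, 6.2, 133.0]
ee_rot: [-180.0, -0.0, 106.5]
force: [0.8, -0.0, 0.2]
gripper_width: 64.8
gripper_force: 14.0
```

Call:
apply_moves(delta_pos=[[0,0,-0.01],[0,0,-0.02],[0,0,-0.03],[0,0,-0.04],[0,0,-0.045],[0,0,-0.045]], rot=[[0,0,0],[0,0,0],[0,0,0],[0,0,0],[0,0,0],[0,0,0]], hand=[0.6,0.6,0.6,0.6,0.6,0.6])

```text
time_s: 21.88
ee_pos: [502.2, 6.2, 128.0]
ee_rot: [180.0, 0.0, 106.5]
force: [-0.2, -0.3, 2.4]
gripper_width: 64.3
gripper_force: 15.2
```

Call:
apply_moves(delta_pos=[[0,0,-0.005],[0,0,-0.01],[0,0,-0.01]], rot=[[0,0,0],[0,0,0],[0,0,0]], hand=[0.6,0.6,0.6])

```text
time_s: 22.13
ee_pos: [503.0, 6.3, 127.5]
ee_rot: [179.8, 0.0, 106.5]
force: [0.4, 0.5, 4.3]
gripper_width: 64.5
gripper_force: 15.8
```

Call:
apply_moves(delta_pos=[[0,0,0],[0,0,0],[0,0,0],[0,0,0],[0,0,0.1],[0,0,0.3],[0,0,0.6],[0,0,0.8],[0,-0.3,0.8],[0,-0.6,0.8]], rot=[[0,0,0],[0,0,0],[0,0,0],[0,0,0],[0,0,0],[0,0,0],[0,0,0],[0,0,0],[0,0,0],[0,0,0]], hand=[0.8,0.9,1,1,1,1,1,1,1,1])

```text
time_s: 22.97
ee_pos: [502.9, -65.5, 224.3]
ee_rot: [179.8, 0.1, 106.7]
force: [0.3, -0.4, -0.2]
gripper_width: 91.4
gripper_force: 0.0
```

Call:
apply_moves(delta_pos=[[0,-0.3,0],[0,-0.6,0],[0,-0.8,0],[0,-0.8,0]], rot=[[0,0,0],[0,0,0],[0,0,0],[0,0,0]], hand=[1,1,1,1])

```text
time_s: 23.3
ee_pos: [501.7, -165.9, 221.9]
ee_rot: [-179.9, 0.1, 106.3]
force: [0.1, -0.2, 0.2]
gripper_width: 91.1
gripper_force: 0.0
```

Run:
```python
from h import *
np.set_printoptions(precision=1,suppress=True)
print(env.state()["ee_pos"])
t=viewer.grab_frame("top");s=viewer.grab_frame("scene")
def gm(p,cx,cy,th):
    u=np.array([np.cos(th),np.sin(th)]);v=np.array([-u[1],u[0]])
    P=[[*(np.array([cx,cy])+a*12*u+b*7*v),z] for a in(-1,1) for b in(-1,1) for z in(46,88)]
    m=np.zeros((420*8,560*8),"u1")
    cv2.fillConvexPoly(m,cv2.convexHull(((np.array([proj(p,X) for X in P])+.5)*8).round().astype("i4")),1)
    return m
obs=[]
for n,p in(("top",t),("scene",s)):
    c=proj(p,[476,92,68]).astype(int);r=16
    big=cv2.resize(p["pixels"],None,fx=8,fy=8,interpolation=1)
    h=cv2.cvtColor(big,cv2.COLOR_RGB2HSV);m=((h[...,1]>130)&(h[...,0]<25)&(h[...,2]>70)).astype("u1")
    sl=np.s_[(c[1]-r)*8:(c[1]+r)*8,(c[0]-r)*8:(c[0]+r)*8]
    ys,xs=np.nonzero(m[sl]);print(n,"area",len(xs)/64,"ctr",xs.mean()/8+c[0]-r-.5,ys.mean()/8+c[1]-r-.5)
    obs.append((p,m[sl],sl))
def sc(x,y,th):
    o=0
    for p,m,sl in obs:
        k=gm(p,x,y,th)[sl];o+=(k&m).sum()/(k|m).sum()
    return o
best=max((sc(503+90*np.cos(th)*0+dx,dy,th),dx+503,dy,np.degrees(th)) for dx in range(-36,-16,2) for dy in range(84,102,2) for th in np.radians([107]))
print(best)
best=max((sc(best[1]+a,best[2]+b,np.radians(th)),best[1]+a,best[2]+b,th) for a in(-1,0,1) for b in(-1,0,1) for th in range(95,126,5));print(best)
for p,n in((t,"t"),(s,"s")):
    q=np.array([proj(p,X) for X in circ(502,6.2,154,33)]);print(n,"rim3",q.min(0),q.max(0))
a=cv2.resize(cv2.cvtColor(s["pixels"],4)[180:270,240:330],(450,450),interpolation=2)
b=cv2.resize(rect(t,88,430,570,-20,120,2),(350,350))
c=np.zeros((450,800,3),"u1");c[:,:450]=a;c[:350,450:]=b;cv2.imwrite("pics/p3.png",c)
```

```text
[ 501.7 -165.9  221.9]
top area 41.90625 ctr 231.28099366144667 228.74212341536168
scene area 84.71875 ctr 274.6727222427149 241.33666082626337
(np.float64(1.2493423763875293), 477, 94, np.float64(107.0))
(np.float64(1.3819002645867946), 478, 94, 120)
t rim3 [247.4 205.1] [269.9 227.2]
s rim3 [269.6 186.8] [296.3 197.7]
```

View pics/p3.png

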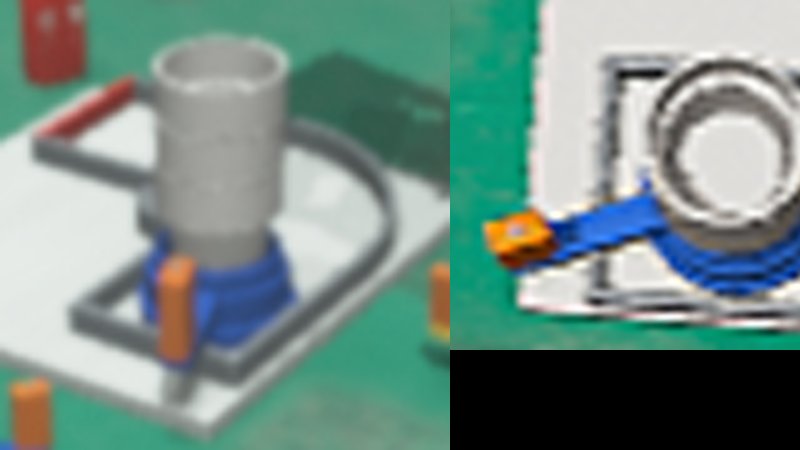

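Call:
apply_moves(delta_pos=[[-0.05,0.3,0.1],[-0.1,0.6,0.1],[-0.1,0.9,0.1],[-0.1,1,0.1],[-0.1,1,0.1]], rot=[[0,0,0],[0,0,0],[0,0,0],[0,0,0],[0,0,0]], hand=[0.6,0.6,0.6,0.6,0.6])

```text
time_s: 23.82
ee_pos: [489.4, -38.3, 234.6]
ee_rot: [180.0, -0.1, 106.8]
force: [-0.1, 0.5, 0.1]
gripper_width: 60.5
gripper_force: 0.0
```

Call:
apply_moves(delta_pos=[[-0.05,0.3,0],[-0.1,0.6,0],[-0.1,0.9,0],[-0.1,1,0],[-0.1,1,0],[-0.1,1,0]], rot=[[0,0,0],[0,0,0],[0,0,0],[0,0,0],[0,0,0],[0,0,0]], hand=[0.6,0.6,0.6,0.6,0.6,0.6])

```text
time_s: 24.32
ee_pos: [478.0, 77.9, 234.4]
ee_rot: [-180.0, 0.1, 106.6]
force: [-0.2, 0.3, -0.8]
gripper_width: 54.8
gripper_force: 0.0
```

Call:
apply_moves(delta_pos=[[0,0.12,0],[0,0.12,-0.2],[0,0.12,-0.5],[0,0.12,-0.8],[0,0.12,-1],[0,0.12,-1],[0,0.12,-1],[0,0.12,-1]], rot=[[0,0,0],[0,0,0],[0,0,0],[0,0,0],[0,0,0],[0,0,0],[0,0,0],[0,0,0]], hand=[0.5,0.5,0.5,0.5,0.5,0.5,0.5,0.5])

```text
time_s: 24.98
ee_pos: [479.5, 91.8, 116.0]
ee_rot: [179.8, 0.0, 106.4]
force: [-0.5, 0.1, -0.0]
gripper_width: 45.7
gripper_force: 0.0
```

Run:
```python
from h import *
e=env.state();print(e["ee_pos"],e["ee_rot"],e["gripper_width"])
s=viewer.grab_frame("scene");save(s,"g1.png",(230,150,330,260),5)
```

```text
[479.45866186  91.84312409 116.04111146] [1.79845973e+02 3.61505129e-02 1.06432744e+02] 45.736754777506164
```

View pics/g1.png

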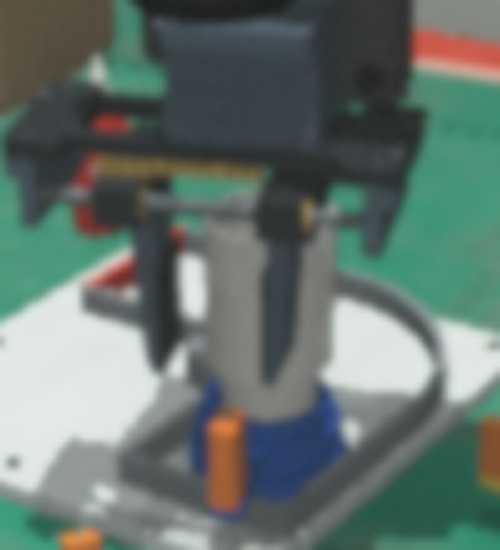

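Call:
apply_moves(delta_pos=[[0,0.01,0],[0,0.01,-0.15],[0,0.01,-0.3],[0,0.01,-0.42],[0,0.01,-0.5],[0,0.01,-0.53],[0,0.01,-0.53],[0,0.01,-0.53]], rot=[[0,0,0],[0,0,0],[0,0,0],[0,0,0],[0,0,0],[0,0,0],[0,0,0],[0,0,0]], hand=[0.5,0.5,0.5,0.5,0.5,0.5,0.5,0.5])

```text
time_s: 25.7
ee_pos: [478.7, 94.0, 51.8]
ee_rot: [179.9, 0.0, 106.5]
force: [0.3, 0.8, -0.0]
gripper_width: 45.4
gripper_force: 0.0
```

Call:
apply_moves(delta_pos=[[0,0,0],[0,0,0],[0,0,0],[0,0,0],[0,0,0],[0,0,0],[0,0,0],[0,0,0]], rot=[[0,0,0],[0,0,0],[0,0,0],[0,0,0],[0,0,0],[0,0,0],[0,0,0],[0,0,0]], hand=[0.4,0.3,0.2,0.15,0.1,0.05,0.05,0.05], newtons=12)

```text
time_s: 26.37
ee_pos: [477.8, 93.8, 51.2]
ee_rot: [-180.0, -0.0, 106.5]
force: [-2.2, 0.9, 3.5]
gripper_width: 14.0
gripper_force: 12.0
```

Call:
apply_moves(delta_pos=[[0,0,0],[0,0,0],[0,-0.02,0],[-0.005,-0.06,0],[-0.01,-0.1,0],[-0.01,-0.15,0],[-0.015,-0.2,0],[-0.015,-0.24,0],[-0.02,-0.27,0],[-0.02,-0.27,0]], rot=[[0,0,0],[0,0,0],[0,0,0],[0,0,0],[0,0,0],[0,0,0],[0,0,0],[0,0,0],[0,0,0],[0,0,0]], hand=[0.05,0.05,0.05,0.05,0.05,0.05,0.05,0.05,0.05,0.05], newtons=20)

```text
time_s: 27.2
ee_pos: [476.7, 61.4, 51.2]
ee_rot: [179.9, 0.0, 106.5]
force: [1.6, 2.9, 1.3]
gripper_width: 13.8
gripper_force: 20.0
```

Call:
apply_moves(delta_pos=[[0,-0.03,0],[-0.005,-0.07,0],[-0.01,-0.12,0],[-0.01,-0.17,0],[-0.015,-0.22,0],[-0.015,-0.26,0],[-0.015,-0.28,0],[-0.015,-0.28,0]], rot=[[0,0,0],[0,0,0],[0,0,0],[0,0,0],[0,0,0],[0,0,0],[0,0,0],[0,0,0]], hand=[0.05,0.05,0.05,0.05,0.05,0.05,0.05,0.05])

```text
time_s: 27.87
ee_pos: [474.3, 27.8, 51.2]
ee_rot: [179.9, -0.0, 106.5]
force: [-0.0, 2.9, 2.2]
gripper_width: 13.8
gripper_force: 20.0
```

Run:
```python
from h import *
e=env.state();print(e["ee_pos"],e["ee_rot"],e["force"],e["torque"])
s=viewer.grab_frame("scene");t=viewer.grab_frame("top")
a=cv2.resize(cv2.cvtColor(s["pixels"],4)[160:260,230:330],(400,400),interpolation=2)
b=cv2.resize(rect(t,30,430,590,-190,-30,2),(400,400))
c=np.hstack([a,b]);cv2.imwrite("pics/d1.png",c)
```

```text
[474.25020292  27.84986685  51.2060854 ] [ 1.79934426e+02 -5.14460509e-03  1.06475568e+02] [-1.49437309e-03  2.85003889e+00  2.19861138e+00] [ 0.40629108 -0.10937419 -0.02381205]
```

View pics/d1.png

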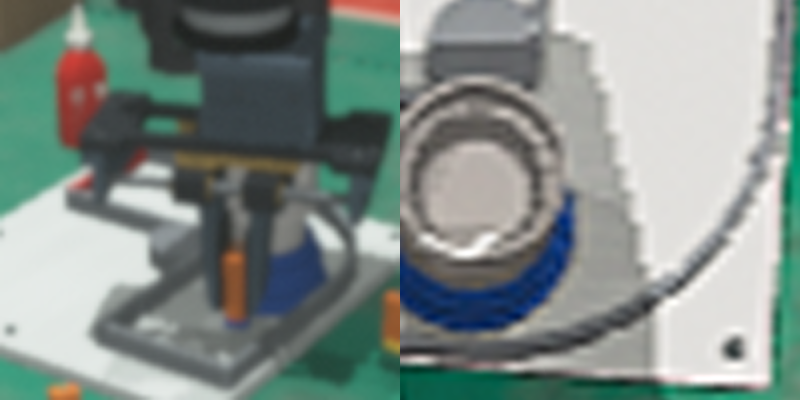

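Call:
apply_moves(delta_pos=[[0,-0.03,0],[0,-0.075,0],[0.001,-0.118,0],[0.012,-0.175,0],[0.026,-0.228,0],[0.048,-0.282,0],[0.072,-0.333,0],[0.103,-0.38,0],[0.138,-0.427,0],[0.138,-0.427,0]], rot=[[0,0,0],[0,0,0],[0,0,0],[0,0,0],[0,0,0],[0,0,0],[0,0,0],[0,0,0],[0,0,0],[0,0,0]], hand=[0.05,0.05,0.05,0.05,0.05,0.05,0.05,0.05,0.05,0.05])

```text
time_s: 28.8
ee_pos: [489.3, -23.5, 51.1]
ee_rot: [-179.9, -0.1, 106.5]
force: [-1.9, 1.8, 7.2]
gripper_width: 13.9
gripper_force: 20.0
```

Call:
apply_moves(delta_pos=[[0.02,-0.02,0],[0.05,-0.05,0],[0.083,-0.078,0],[0.13,-0.11,0],[0.179,-0.14,0],[0.232,-0.162,0],[0.285,-0.182,0],[0.34,-0.192,0],[0.398,-0.2,0],[0.398,-0.2,0]], rot=[[0,0,0],[0,0,0],[0,0,0],[0,0,0],[0,0,0],[0,0,0],[0,0,0],[0,0,0],[0,0,0],[0,0,0]], hand=[0.05,0.05,0.05,0.05,0.05,0.05,0.05,0.05,0.05,0.05])

```text
time_s: 29.63
ee_pos: [535.2, -47.9, 50.6]
ee_rot: [-179.6, -0.1, 106.5]
force: [-5.9, 0.8, 6.8]
gripper_width: 13.5
gripper_force: 20.0
```

Call:
apply_moves(delta_pos=[[0.02,-0.001,0],[0.06,-0.004,0],[0.11,-0.008,0],[0.17,-0.012,0],[0.23,-0.017,0],[0.29,-0.021,0],[0.35,-0.026,0],[0.41,-0.03,0],[0.45,-0.033,0],[0.45,-0.033,0]], rot=[[0,0,0],[0,0,0],[0,0,0],[0,0,0],[0,0,0],[0,0,0],[0,0,0],[0,0,0],[0,0,0],[0,0,0]], hand=[0.05,0.05,0.05,0.05,0.05,0.05,0.05,0.05,0.05,0.05])

```text
time_s: 30.47
ee_pos: [589.2, -52.2, 50.3]
ee_rot: [-179.6, -0.1, 106.5]
force: [-5.4, -0.4, 5.0]
gripper_width: 14.0
gripper_force: 20.0
```

Call:
apply_moves(delta_pos=[[0.02,-0.001,0],[0.05,-0.003,0],[0.08,-0.006,0],[0.09,-0.007,0],[0.09,-0.007,0]], rot=[[0,0,0],[0,0,0],[0,0,0],[0,0,0],[0,0,0]], hand=[0.05,0.05,0.05,0.05,0.05])

```text
time_s: 30.88
ee_pos: [598.8, -52.7, 50.3]
ee_rot: [-179.5, -0.1, 106.5]
force: [-8.3, -0.2, 7.0]
gripper_width: 14.3
gripper_force: 20.0
```

Call:
apply_moves(delta_pos=[[0.01,0,0],[0.02,-0.001,0],[0.02,-0.001,0]], rot=[[0,0,0],[0,0,0],[0,0,0]], hand=[0.05,0.05,0.05])

```text
time_s: 31.13
ee_pos: [600.5, -52.6, 50.4]
ee_rot: [-179.4, -0.2, 106.5]
force: [-8.1, -0.2, 7.3]
gripper_width: 14.0
gripper_force: 20.0
```

Call:
apply_moves(delta_pos=[[0.01,0,0.002],[0.02,-0.001,0.004],[0.02,-0.001,0.004]], rot=[[0,0,0],[0,0,0],[0,0,0]], hand=[0.05,0.05,0.05])

```text
time_s: 31.38
ee_pos: [604.1, -53.0, 50.5]
ee_rot: [-179.5, -0.1, 106.5]
force: [-5.3, -1.3, 4.0]
gripper_width: 14.3
gripper_force: 20.0
```

Call:
apply_moves(delta_pos=[[0.01,0,0],[0.015,-0.001,0],[0.015,-0.001,0]], rot=[[0,0,0],[0,0,0],[0,0,0]], hand=[0.05,0.05,0.05])

```text
time_s: 31.63
ee_pos: [604.9, -52.8, 50.5]
ee_rot: [-179.4, -0.2, 106.5]
force: [-7.5, 0.4, 6.1]
gripper_width: 14.0
gripper_force: 20.0
```

Call:
apply_moves(delta_pos=[[0.01,0,0],[0.015,-0.001,0],[0.015,-0.001,0]], rot=[[0,0,0],[0,0,0],[0,0,0]], hand=[0.05,0.05,0.05])

```text
time_s: 31.88
ee_pos: [607.1, -53.1, 50.5]
ee_rot: [-179.5, -0.1, 106.5]
force: [-6.9, 0.4, 5.4]
gripper_width: 14.4
gripper_force: 20.0
```

Run:
```python
from h import *
e=env.state();print(e["ee_pos"],e["force"])
s=viewer.grab_frame("scene");t=viewer.grab_frame("top")
a=cv2.resize(cv2.cvtColor(s["pixels"],4)[150:250,230:330],(400,400),interpolation=2)
b=cv2.resize(rect(t,30,560,720,-230,-70,2),(400,400))
c=np.hstack([a,b]);cv2.imwrite("pics/d2.png",c)
```

```text
[607.07146586 -53.05855752  50.49515066] [-6.89187597  0.40224505  5.39692245]
```

View pics/d2.png

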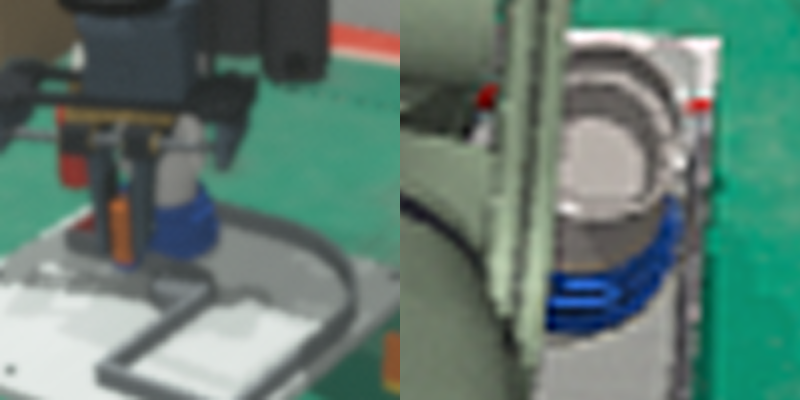

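Call:
apply_moves(delta_pos=[[0.01,0,0],[0.015,-0.001,0],[0.015,-0.001,0]], rot=[[0,0,0],[0,0,0],[0,0,0]], hand=[0.05,0.05,0.05])

```text
time_s: 32.23
ee_pos: [608.9, -53.2, 50.5]
ee_rot: [-179.5, -0.1, 106.5]
force: [-6.8, -0.2, 5.9]
gripper_width: 14.1
gripper_force: 20.0
```

Call:
apply_moves(delta_pos=[[0.01,0,0],[0.01,-0.001,0],[0.01,-0.001,0]], rot=[[0,0,0],[0,0,0],[0,0,0]], hand=[0.05,0.05,0.05])

```text
time_s: 32.48
ee_pos: [610.1, -53.3, 50.5]
ee_rot: [-179.5, -0.1, 106.5]
force: [-6.4, 0.2, 4.6]
gripper_width: 13.9
gripper_force: 20.0
```

Call:
apply_moves(delta_pos=[[0.01,0,0],[0.01,-0.001,0],[0.01,-0.001,0]], rot=[[0,0,0],[0,0,0],[0,0,0]], hand=[0.05,0.05,0.05])

```text
time_s: 32.73
ee_pos: [611.3, -53.4, 50.5]
ee_rot: [-179.5, -0.1, 106.5]
force: [-6.0, -0.1, 4.5]
gripper_width: 14.1
gripper_force: 20.0
```

Call:
apply_moves(delta_pos=[[0.01,0,0],[0.01,-0.001,0],[0.01,-0.001,0]], rot=[[0,0,0],[0,0,0],[0,0,0]], hand=[0.05,0.05,0.05])

```text
time_s: 32.98
ee_pos: [612.2, -53.3, 50.5]
ee_rot: [-179.5, -0.2, 106.5]
force: [-7.0, 0.3, 6.0]
gripper_width: 14.0
gripper_force: 20.0
```

Call:
apply_moves(delta_pos=[[0.01,0,0],[0.01,-0.001,0],[0.01,-0.001,0]], rot=[[0,0,0],[0,0,0],[0,0,0]], hand=[0.05,0.05,0.05])

```text
time_s: 33.23
ee_pos: [612.8, -53.1, 50.5]
ee_rot: [-179.4, -0.2, 106.4]
force: [-7.5, 1.9, 6.8]
gripper_width: 14.7
gripper_force: 20.0
```

Call:
apply_moves(delta_pos=[[0.01,0,0],[0.01,-0.001,0],[0.01,-0.001,0]], rot=[[0,0,0],[0,0,0],[0,0,0]], hand=[0.05,0.05,0.05])

```text
time_s: 33.48
ee_pos: [613.3, -52.9, 50.6]
ee_rot: [-179.3, -0.3, 106.4]
force: [-11.2, 2.7, 7.9]
gripper_width: 14.5
gripper_force: 20.0
```

Call:
apply_moves(delta_pos=[[0.005,0,0],[0.01,-0.001,0],[0.01,-0.001,0],[0.01,-0.001,0]], rot=[[0,0,0],[0,0,0],[0,0,0],[0,0,0]], hand=[0.05,0.05,0.05,0.05])

```text
time_s: 33.82
ee_pos: [613.8, -52.7, 50.6]
ee_rot: [-179.2, -0.3, 106.4]
force: [-12.1, 4.5, 9.7]
gripper_width: 14.3
gripper_force: 20.0
```

Call:
apply_moves(delta_pos=[[0,0,0],[0,0,0],[0,0,0],[0,0,0],[0,0,0],[0,0,0]], rot=[[0,0,0],[0,0,0],[0,0,0],[0,0,0],[0,0,0],[0,0,0]], hand=[0.2,0.3,0.4,0.5,0.5,0.5])

```text
time_s: 34.32
ee_pos: [620.5, -53.7, 51.3]
ee_rot: [180.0, 0.0, 106.5]
force: [-1.1, -0.6, -0.1]
gripper_width: 45.2
gripper_force: 0.0
```

Call:
apply_moves(delta_pos=[[0,0,0.1],[0,0,0.3],[0,0,0.5],[0,0,0.8],[0,0,1],[0,0,1]], rot=[[0,0,0],[0,0,0],[0,0,0],[0,0,0],[0,0,0],[0,0,0]], hand=[0.5,0.5,0.5,0.5,0.5,0.5])

```text
time_s: 34.82
ee_pos: [623.8, -54.0, 177.8]
ee_rot: [179.4, 0.3, 106.5]
force: [1.5, 0.4, 0.9]
gripper_width: 45.6
gripper_force: 0.0
```

Call:
apply_moves(delta_pos=[[0,0.2,0.2],[-0.2,0.5,0.3],[-0.5,0.8,0.3],[-0.8,1,0.3],[-1,1,0.3],[-1,1,0.3]], rot=[[0,0,0],[0,0,0],[0,0,0],[0,0,0],[0,0,0],[0,0,0]], hand=[0.5,0.5,0.5,0.5,0.5,0.5])

```text
time_s: 35.32
ee_pos: [493.0, 68.0, 206.5]
ee_rot: [-179.6, -0.1, 106.7]
force: [-1.2, 0.3, -0.3]
gripper_width: 45.6
gripper_force: 0.0
```

Run:
```python
from h import *
e=env.state();print(e["ee_pos"],e["force"])
s=viewer.grab_frame("scene");t=viewer.grab_frame("top")
a=cv2.resize(cv2.cvtColor(s["pixels"],4)[150:250,230:330],(400,400),interpolation=2)
b=cv2.resize(rect(t,30,560,720,-210,-50,2),(400,400),interpolation=2)
c=np.hstack([a,b]);cv2.imwrite("pics/d3.png",c)
```

```text
[493.0384291   67.9771266  206.48099438] [-1.1534145   0.33182843 -0.28709717]
```

View pics/d3.png

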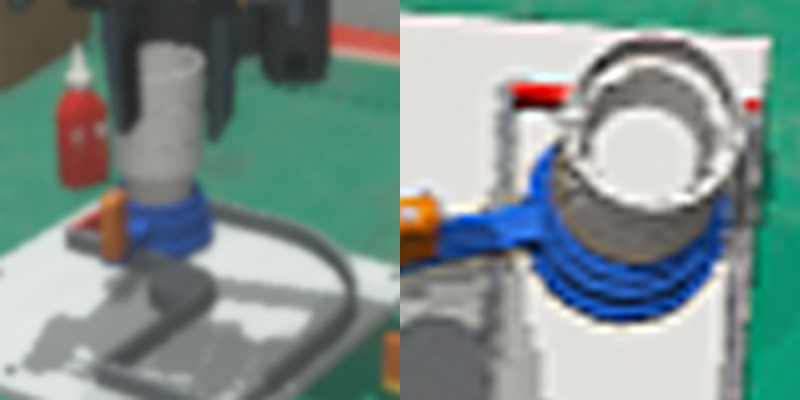

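The last grip motion, (+1.6, +0.7) mm, was a rotation about a seat that no longer moved, with the force rising. That means the shoe is against the stop. The picture shows the stack upright and the gripper clear, so I'm handing in.

```bash
python3 -c "
from workcell import env
print(env.job_done())"
```

```text
the job is handed in; nothing more can be done
None
```

I handed the job in with all three cups nested upright on the blue carrier, the carrier slid round the corner and against the red end stop, and the grip released. I inferred stop contact from the force readings, because the stack hid the stop face from the cameras, and the hand-in returned no verdict.

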